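# Shut the dish carrier and hold it up

### The arm

A 6-joint arm with a two-finger parallel gripper is mounted at the origin on the work surface. World frame = base frame: x ahead of the robot, y to its left, z up, the work surface at z = 0. Lengths are in m, angles in rad, forces in N, time in s.
With the tool pointing down it reaches from about 0.275 to 0.725 m from the base axis. Payload 5.6 kg.
Tool frame: the origin (TCP) lies on the centre line of the jaws, within the pads' length; the fingertips stand arm.tips_ahead ahead of it and the grasp point (between the pads) lies 5 mm behind it (arm.tips_ahead is the distance from the TCP to the fingertips, in m); z points along the fingers, y is the direction in which the jaws open and shut (so a half turn about z gives the same grasp; the last joint's range is limited). The gripper opens to 85 mm and grips with 20 to 120 N. Pads are 22 mm wide; open, the fingers measure 114 mm over their backs; the gripper's body (76 mm by 85 mm) begins 54 mm behind the grasp point. The pads swing forward as they close: fully open they stand 13 mm farther back than shut.
Start: joints at [-1.004, 0.255, 0.108, 0, -1.424, -0.285], TCP at [0.153, -0.528, 0.245] pointing down, gripper open.
Joint ranges: [-2.95, 2.95], [-1.21, 1.97], [-1.09, 1.5], [-2.87, 1.71], [-2.94, -0.07], [-3.05, 3.05]. Speed limits (rad/s): [2.57, 2.57, 3.14, 3.14, 3.14, 3.14].

### API

Orientations are given as a unit quaternion [x, y, z, w].
In Python, from workcell import arm, eyes gives the robot as it stands.
- The arm moves only by the tool send_rows, never from a script. Its arguments are lists of equal length, an entry for each row: "jaw": the opening in per cent of the stroke, from 0 (shut) to 100 (fully open); "linear": the shift along the tool's x, y, z in cm, a list of three; "dr": the turn, a rotation vector about the tool's x, y, z in rad, a list of three. A call has 1 to 10 rows; each row shifts and turns the pose as measured when the row begins, along the tool's axes as they then stand; what a row does not reach is not made up. A row lasts 1/8 s, in which the tool goes at most 62.5 mm and 10.7 degrees, less where a joint would pass 70% of its speed; a pose out of reach is approached as far as the arm can. A call is refused whole if a number of a shift passes 6.25 or a number of a turn 0.188, either way. A call with a gripper value outside its range is refused whole. The fingers move at their own pace and stop on an object; "newtons" is the grip in N (left out, the last holds). Time passes only in rows, so rows that do not move let the fingers close. It gives the time, the measured TCP pose, the force and the opening at its end, in the units of the state.
- arm.state(): the state, without advancing time (a new reading comes with each control period).
- eyes.read_camera(name): name is "scene" or "side" or "wrist"; returns the picture (384x512x3 uint8, red, green, blue); there is no depth.
- eyes.camera_params(name): a dict with "fx", "fy", "cx", "cy" (pixels), "extrinsics" (4x4, takes a point from world to camera coordinates). Camera axes: x right, y down, z forward; pixel columns grow to the right and rows downward; lengths in m; the calibration is good to about 2 mm. A picture is of the moment at which its call begins: read the wrist's pose just before it. camera_params takes no time and is no camera call; for the wrist camera it gives the pose at the moment of the call.
- arm.finish_job(): hands the job in, once; it reports no verdict.
The state is a dict: "time_s": time; "q": joint angles; "qd": joint speeds; "joint_torque": joint torques, N m; "tcp_pos": TCP position; "orientation": TCP orientation; "ft_force": force on the tool from outside, world axes, zero at the start; "ft_torque": the same for the moment, N m; "opening": finger opening in m.
Only numpy, scipy, OpenCV 4.12 (cv2) and the standard library are available. Lean on these libraries where they do the work, as an engineer would, in place of code of your own. Each camera call takes 0.05 s, during which the arm holds its last target. There are 200 camera calls.

### The job

The two-well carrier is about to be taken from its dock to the microscope. With the carrier still sitting in its dock, press both of its hinged covers down until each one snaps under its catch and stays shut by itself; then take the carrier by its green handle, lift it at least 12 cm clear of the dock and keep it steady and level in the air for some three seconds. Finish while still holding it up: do not put it down or let go, keep both dishes inside, and leave the other things on the bench where they are.

Things in the scene. Friction and masses are not known exactly. Their poses are not given: they have to be found in the camera images.
- dock: Black fixed plate, 130 (its x) x 240 (its y) x 14 mm thick, in which the carrier sits; its position and yaw vary. Origin at the centre of its underside, on the bench, z up. Four L-shaped corner guides rise 8 mm above the plate's top and surround the carrier's corners with about 2.5 mm of play.
- carrier: White loose carrier, 88 (its x) x 190 (y) x 34 mm high, 0.5 to 0.7 kg in all. Origin at the centre of its underside, on the dock's plate; axes along the dock's, z up. A spine 30 mm wide at y = 0 bears the handle; on its +y and -y sides are wells, 66 x 66 mm, floor 5 mm up, with a dish in each, and hinged covers. Orange catches at both ends reach y = 105 mm, z = 48 mm.
- carrier_grip (a point): Middle of the green handle bar, 71 mm above the carrier's underside, x = y = 0. The bar is 76 mm long along the carrier's x, 14 mm wide (y), 18 mm high (z 62 to 80 mm), on two aluminium posts 8 mm thick at x = -34 and +34 mm, leaving 60 mm of free bar between. Fingers close along the carrier's y. Below the bar, 28 mm of free height to the spine.
- cover_left (a joint): Angle of the clear, blue-edged cover over the +y well, rad: 0 shut, grows as it opens up. 84 (x) x 76 (y) x 4 mm, hinge along the carrier's x at y = +15, z = 37 mm in its frame, free edge outward (+y). Starts half open (0.45 to 0.8); unless latched, a weak spring lifts it back to about 0.4. At about 0.1 its edge meets the sprung catch, snaps under it, then reads under 0.02 and stays shut.
- cover_right (a joint): The same for the mirrored cover over the -y well, hinged at y = -15 mm, z = 37 mm in the carrier frame, free edge outward (-y); rad, 0 shut.
- cover_left_pad (a point): Top middle of the blue pad, 36 (x) x 26 (y) mm, where the left cover is pressed: 60 mm out from the hinge, 4 mm above the panel's mid-plane. Moves with the cover; shut, it lies at y = +75 mm, z = 41 mm in the carrier frame, where the cover meets a firm stop. Snapping it past the catch takes about 6 N here.
- cover_right_pad (a point): The same blue pad on the right cover; with the cover shut at y = -75 mm, z = 41 mm in the carrier frame.
- dish_pink: Closed round dish with pink filling, 61 mm diameter, 15 mm high, loose in the left (+y) well. Origin at the centre of its underside.
- dish_amber: Closed round dish with amber filling, 61 mm diameter, 15 mm high, loose in the right (-y) well. Origin at the centre of its underside.
- flask: Bystander: clear flat culture flask lying on the bench, 85 x 110 x 30 mm, with a neck and green cap that reach 88 mm from the centre along its +y. Origin at the centre of the flat part's underside.
- timer: Bystander: grey bench timer, 75 x 60 x 20 mm. Origin at the centre of its underside.
- medium_bottle: Bystander: pink bottle, 64 mm diameter, 135 mm high, orange cap. Origin at the centre of its underside.
- reagent_jar: Bystander: amber jar, 64 mm diameter, 85 mm high. Origin at the centre of its underside.
- beaker: Bystander: glass beaker, 68 mm diameter, 90 mm high. Origin at the centre of its underside.

How it is judged:
On the way, in this order (a step that is already met when the one before it is completed fails the run):
1. both covers are snapped shut while the carrier sits in its dock (value of joint each of cover_left, cover_right below 0.035 rad and z of carrier in the frame of dock below 0.019 m and horizontal distance between carrier and dock below 0.008 m), for 0.3 s.
2. the carrier, shut, is held by the gripper at least 100 mm above the dock's plate, level within 0.09 rad and still, for 1.5 s (value of joint each of cover_left, cover_right below 0.035 rad and z of carrier in the frame of dock above 0.114 m and angle between carrier's own z axis and vertical below 0.09 rad and linear speed of carrier below 0.03 m/s and angular speed of carrier below 0.15 rad/s and contact force between carrier and the fingers above 3 N), for 1.5 s.
At the end, for the whole second after the job is handed in: The gripper holds the carrier with its underside at least 100 mm above the dock's plate, level within 0.09 rad (5 degrees), still (under 30 mm/s and 0.15 rad/s), touching neither dock nor bystanders; both covers are latched (under 0.035 rad) and each dish is in its own well (all of step 2 and contact force between carrier and dock below 0.1 N and contact force between carrier and flask below 0.1 N and contact force between carrier and timer below 0.1 N and contact force between carrier and medium_bottle below 0.1 N and contact force between carrier and reagent_jar below 0.1 N and contact force between carrier and beaker below 0.1 N and y of dish_pink in the frame of carrier between 0.04 and 0.07 m and y of dish_amber in the frame of carrier between -0.07 and -0.04 m and distance between each of dish_pink, dish_amber and carrier below 0.07 m); the arm keeps its last pose, push and grip.
It fails at once if the carrier is raised more than 20 mm off the dock with a cover not shut (z of carrier in the frame of dock above 0.034 m and value of joint any of cover_left, cover_right above 0.06 rad).
It fails at once if the carrier is tipped by more than 0.35 rad (20 degrees) (angle between carrier's own z axis and vertical above 0.35 rad).
It fails at once if a bystander is moved by more than 30 mm (distance of any of flask, timer, medium_bottle, reagent_jar, beaker from where it was at the start of the episode above 0.03 m).
It also fails if it takes over 58 s, if anything falls off the work surface, if the arm or the gripper's body presses on something with over 40 N, if the wrist force passes 120 N, or if a joint passes its speed limit or range.

## Working session

There is one attempt and no reset: what is moved stays moved. The work goes in short steps, Python scripts to look and compute and a tool call to move; the robot and the scene stay as the last step left them, time stands still between calls to the robot, and variables do not carry over. Pictures are saved under pics/ and viewed, about 8 in all and at most 12, crops included, and the job is handed in when it is done.

Besides the shell and the picture viewer there is one more tool, called after "Call:" as name(argument=value, ...) on one line, values as JSON. send_rows: Moves the arm, as the interface text tells. Its arguments: {"type":"object","properties":{"jaw":{"type":"array","items":{"type":"number"}},"linear":{"type":"array","items":{"type":"array","items":{"type":"number"}}},"dr":{"type":"array","items":{"type":"array","items":{"type":"number"}}},"newtons":{"type":"number"}},"required":["jaw","linear","dr"]}

```bash
mkdir -p pics; ls; python3 - <<'E'
from workcell import arm, eyes
import cv2, numpy as np
s=arm.state(); print(s['time_s'],s['tcp_pos'],s['orientation'],s['ft_force'],s['opening'],arm.tips_ahead)
a=[eyes.read_camera(n) for n in ("scene","side")]
for n,i in zip(("scene","side"),a):
    cv2.imwrite(f"pics/{n}0.png",i[:,:,::-1]); p=eyes.camera_params(n); print(n,p['fx'],p['cx'],p['cy'],np.round(np.linalg.inv(p['extrinsics']),3).tolist())
cv2.imwrite("pics/both0.png",cv2.resize(np.vstack(a),(512,768))[:,:,::-1])
E
```

```text
pics
0.0 [ 0.15285522 -0.52785008  0.24439979] [-1.40386631e-01  9.90096311e-01  9.26769733e-04 -1.75474252e-04] [-0.73342646  0.60107925  0.23988819] 0.0855226361742368 0.014
scene 356.7804132373784 251.16866428547823 191.50335362316315 [[0.562, 0.642, -0.521, 1.081], [0.827, -0.426, 0.367, -0.36], [0.014, -0.637, -0.771, 0.878], [0.0, 0.0, 0.0, 1.0]]
side 398.813928172034 257.7638162950056 191.01942714190795 [[-0.678, -0.405, 0.613, -0.157], [-0.735, 0.389, -0.556, 0.641], [-0.014, -0.827, -0.561, 0.73], [0.0, 0.0, 0.0, 1.0]]
```

View pics/scene0.png

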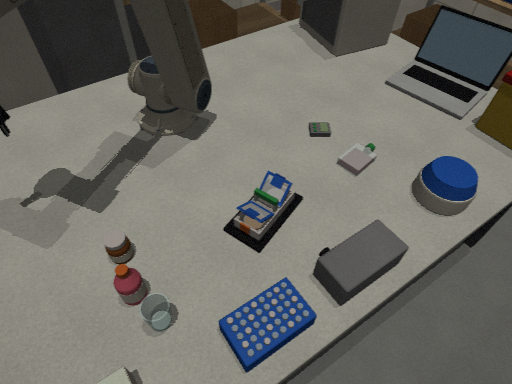

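View pics/side0.png

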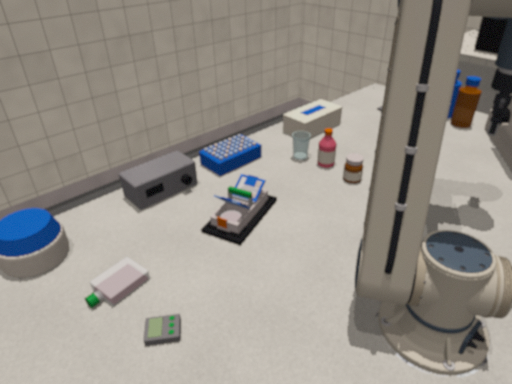

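The scene view shows the black dock with the carrier near (264,208) and its green bar at about (267,196). The side view has them at (240,213) and (240,190). Both covers are half open, and the bystanders are well away.

```bash
cat > h.py <<'E'
import cv2, numpy as np
from workcell import arm, eyes
def ray(p,uv):
    T=np.linalg.inv(p['extrinsics']); d=T[:3,:3]@[(uv[0]-p['cx'])/p['fx'],(uv[1]-p['cy'])/p['fy'],1]
    return T[:3,3],d/np.linalg.norm(d)
def plane(p,uv,z):
    o,d=ray(p,uv); return o+d*(z-o[2])/d[2]
def tri(rs):
    A=sum(np.eye(3)-np.outer(d,d) for o,d in rs); b=sum((np.eye(3)-np.outer(d,d))@o for o,d in rs)
    x=np.linalg.solve(A,b); return x,[np.linalg.norm(np.cross(x-o,d))*1000 for o,d in rs]
def blobs(m,amin=20):
    n,l,st,c=cv2.connectedComponentsWithStats(m.astype('uint8'))
    return [(st[i].tolist(),c[i],l==i) for i in range(1,n) if st[i][4]>=amin]
def hsv(im): return cv2.cvtColor(im,cv2.COLOR_RGB2HSV)
def rng(im,lo,hi): return cv2.inRange(hsv(im),np.array(lo),np.array(hi))>0
E
python3 - <<'E'
from h import *
roi={"scene":(215,165,310,255),"side":(195,165,285,245)}
rs=[]
for n in roi:
    im=cv2.imread(f"pics/{n}0.png")[:,:,::-1].copy(); p=eyes.camera_params(n)
    x0,y0,x1,y1=roi[n]; k=np.zeros(im.shape[:2],bool); k[y0:y1,x0:x1]=1
    g=rng(im,(45,120,50),(80,255,255))&k
    B=sorted(blobs(g,8),key=lambda b:-b[0][4])
    print(n,[(b[0],b[1].round(1)) for b in B]); rs.append(ray(p,B[0][1]))
    r=cv2.minAreaRect(np.argwhere(B[0][2])[:,::-1].astype('float32')); 
    P=cv2.boxPoints(r); e=[P[1]-P[0],P[2]-P[1]]; e=max(e,key=np.linalg.norm)
    a=plane(p,B[0][1]-e/2,.087);b=plane(p,B[0][1]+e/2,.087); print("bar",a,b,np.linalg.norm(b-a),np.degrees(np.arctan2(*(b-a)[1::-1])))
    m=rng(im,(0,0,0),(180,255,55))&k
    pts=np.argwhere(m)[:,::-1]; hull=cv2.convexHull(pts.astype('float32'))[:,0]
    W=np.array([plane(p,u,.014)[:2] for u in hull]).astype('float32')
    print("dock",cv2.minAreaRect(W),len(pts))
print(tri(rs))
E
```

```text
scene [([255, 188, 23, 15, 109], array([265.9, 195.4]))]
bar [0.54625518 0.0309279  0.087     ] [0.61599974 0.05654179 0.087     ] 0.07429923165963764 20.165909078968056
dock ((0.5846948027610779, 0.03708919882774353), (0.13263088464736938, 0.2417752593755722), 20.266300201416016) 1091
side [([229, 188, 22, 10, 105], array([239.7, 191.9]))]
bar [0.61206621 0.05649921 0.087     ] [0.54481876 0.03297235 0.087     ] 0.07124418306520762 -160.71735347483633
dock ((0.5709400773048401, 0.049140095710754395), (0.12228816002607346, 0.23474687337875366), 19.55522346496582) 662
(array([0.58016653, 0.04395607, 0.08559903]), [np.float64(0.8539064748073955), np.float64(0.8539064748072659)])
```

Call:
send_rows(jaw=[0,0,0,0,0,0,0,0,0,0], linear=[[-5.4,2.9,0],[-5.4,2.9,0],[-5.4,2.9,0],[-5.4,2.9,0],[-5.4,2.9,0],[-5.4,2.9,0],[-5.4,2.9,0],[-5.4,2.9,0],[-5.4,2.9,0],[-5.4,2.9,0]], dr=[[0,0,-0.07],[0,0,0],[0,0,0],[0,0,0],[0,0,0],[0,0,0],[0,0,0],[0,0,0],[0,0,0],[0,0,0]], newtons=60)

```text
time_s: 1.35
tcp_pos: [0.5679, -0.0635, 0.2411]
orientation: [-0.172, 0.985, 0.003, -0.002]
ft_force: [0.9, -2.0, -0.1]
opening: 0.0
```

```bash
cat >> h.py <<'E'
C=np.array([.580,.0435]); YAW=np.radians(20.2)
def where():
    from scipy.spatial.transform import Rotation as R
    s=arm.state(); r=R.from_quat(s['orientation']).as_matrix(); d=np.array(s['tcp_pos'])
    cx=np.array([np.cos(YAW),np.sin(YAW)]); cy=np.array([-cx[1],cx[0]])
    print("t",round(s['time_s'],2),"tcp",d.round(4),"carrier frame mm",(1000*np.array([(d[:2]-C)@cx,(d[:2]-C)@cy])).round(1),
      "tooly deg",np.degrees(np.arctan2(r[1,1],r[0,1])).round(2),"toolz",r[:,2].round(3),"F",np.round(s['ft_force'],1),"open",round(s['opening'],4))
    return r,d
E
python3 - <<'E'
from h import *
r,d=where()
im=eyes.read_camera("wrist"); cv2.imwrite("pics/w1.png",im[:,:,::-1]); p=eyes.camera_params("wrist"); np.save("w1.npy",p)
E
```

```text
t 1.35 tcp [ 0.5679 -0.0635  0.2411] carrier frame mm [-48.3 -96.2] tooly deg 109.86 toolz [-0.006  0.006 -1.   ] F [ 0.9 -2.  -0.1] open 0.0
```

View pics/w1.png

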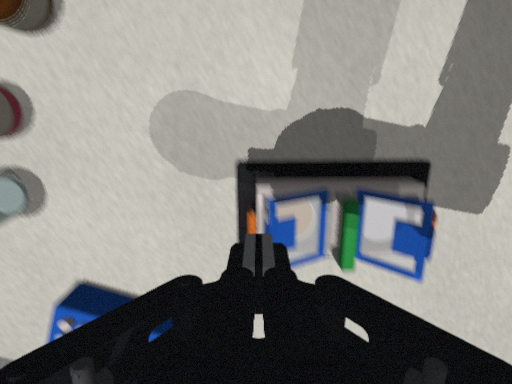

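The wrist view shows the bar at about (349,235), the right cover pad at (283,235) and the left pad at (410,240). The closed fingertips are at (258,240). I'll refine the bar from this view.

```bash
python3 - <<'E'
from h import *
rs=[]
im=cv2.imread("pics/w1.png")[:,:,::-1].copy(); p=np.load("w1.npy",allow_pickle=True).item()
B=max(blobs(rng(im,(45,120,40),(80,255,255))),key=lambda b:b[0][4]); print(B[0],B[1])
pt=np.argwhere(B[2])[:,::-1].astype('float32'); R=cv2.minAreaRect(pt); P=cv2.boxPoints(R); e=max([P[1]-P[0],P[2]-P[1]],key=np.linalg.norm)
a,b=[plane(p,B[1]+s*e/2,.094) for s in(-1,1)]; print("bar",a,b,np.linalg.norm(a-b),np.degrees(np.arctan2(*(b-a)[1::-1])))
rs=[ray(p,B[1]),ray(eyes.camera_params("scene"),(265.9,195.4)),ray(eyes.camera_params("side"),(239.7,191.9))]
print(tri(rs),tri(rs[:2]),tri(rs[::2]),plane(p,B[1],.090))
for b in blobs(rng(im,(100,140,60),(125,255,255)),150): print(b[0],b[1])
E
```

```text
[339, 201, 19, 67, 957] [348.31556949 233.98223615]
bar [0.62129578 0.05670522 0.094     ] [0.55250908 0.0321187  0.094     ] 0.07304866106506601 -160.3315185157782
(array([0.58302989, 0.04419529, 0.08745762]), [np.float64(4.894161176431367), np.float64(1.335510699134571), np.float64(3.933333690637322)]) (array([0.58548115, 0.04217341, 0.09391349]), [np.float64(1.6902079720904881), np.float64(1.6902079720904422)]) (array([0.58404247, 0.04457708, 0.08648123]), [np.float64(4.3467492536305405), np.float64(4.3467492536304615)]) [0.58690469 0.04586409 0.09      ]
[266, 191, 61, 65, 1065] [292.55962441 224.57840376]
[356, 191, 77, 89, 1996] [404.68537074 235.58266533]
[49, 285, 83, 58, 1851] [ 85.48298217 306.16153431]
[148, 318, 24, 24, 225] [159.55555556 329.90666667]
```

Call:
send_rows(jaw=[0,0,0,0,0], linear=[[-3.0,1.8,0],[-2.1,1.3,2],[0,0,4],[0,0,3],[0,0,0.5]], dr=[[0,0,0],[0,0,0],[0,0,0],[0,0,0],[0,0,0]])

```text
time_s: 2.02
tcp_pos: [0.608, -0.0076, 0.1355]
orientation: [-0.175, 0.985, 0.005, -0.006]
ft_force: [-0.5, 0.9, 0.4]
opening: -0.0001
```

```bash
sed -i 's/^C=.*/C=np.array([.583,.0445]); YAW=np.radians(20.0)/' h.py; python3 -c "
from h import *
where()"
```

```text
t 2.02 tcp [ 0.608  -0.0076  0.1355] carrier frame mm [  5.7 -57.5] tooly deg 110.17 toolz [-0.014  0.007 -1.   ] F [-0.5  0.9  0.4] open -0.0001
```

Call:
send_rows(jaw=[0,0,0,0,0], linear=[[0.5,-0.8,0],[0,0,1.2],[0,0,1.2],[0,0,1.2],[0,0,0.8]], dr=[[0.011,-0.011,0],[0,0,0],[0,0,0],[0,0,0],[0,0,0]])

```text
time_s: 2.65
tcp_pos: [0.6074, -0.0183, 0.0918]
orientation: [-0.175, 0.985, -0.0, 0.003]
ft_force: [-0.5, 0.2, 0.6]
opening: 0.0004
```

```bash
python3 -c "
from h import *
where()"
```

```text
t 2.65 tcp [ 0.6074 -0.0183  0.0918] carrier frame mm [  1.4 -67.3] tooly deg 110.12 toolz [ 0.006  0.    -1.   ] F [-0.5  0.2  0.6] open 0.0004
```

Call:
send_rows(jaw=[0,0,0,0], linear=[[0,0,0.6],[0,0,0.6],[0,0,0.5],[0,0,0.3]], dr=[[0,0,0],[0,0,0],[0,0,0],[0,0,0]])

```text
time_s: 3.15
tcp_pos: [0.608, -0.0186, 0.0712]
orientation: [-0.175, 0.985, -0.001, 0.003]
ft_force: [-0.2, -0.7, 0.5]
opening: -0.0003
```

```bash
python3 -c "
from h import *
where()"
```

```text
t 3.15 tcp [ 0.608  -0.0186  0.0712] carrier frame mm [  1.9 -67.8] tooly deg 110.16 toolz [ 0.007 -0.001 -1.   ] F [-0.2 -0.7  0.5] open -0.0003
```

Call:
send_rows(jaw=[0,0], linear=[[0,0,0.3],[0,0,0.3]], dr=[[0,0,0],[0,0,0]])

```text
time_s: 3.4
tcp_pos: [0.6085, -0.0185, 0.0681]
orientation: [-0.176, 0.984, -0.001, 0.004]
ft_force: [-10.9, 2.6, 26.6]
opening: -0.0
```

```bash
python3 -c "
from h import *
where()
im=eyes.read_camera('wrist'); cv2.imwrite('pics/w2.png',im[:,:,::-1])"
```

```text
t 3.4 tcp [ 0.6085 -0.0185  0.0681] carrier frame mm [  2.4 -67.9] tooly deg 110.22 toolz [ 0.009 -0.001 -1.   ] F [-10.9   2.6  26.6] open -0.0
```

View pics/w2.png

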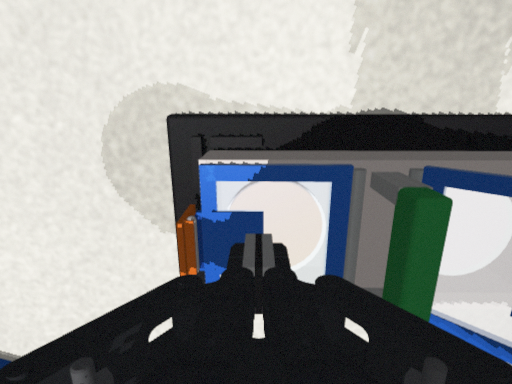

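The cover sits flat under the orange catch at about (190,245), and the fingers feel 26 N at the stop. Now up and over to the left cover.

Call:
send_rows(jaw=[0,0,0,0,0,0,0], linear=[[0,0,-3],[0,0,-4],[0,2,-1],[0.1,5,0],[0.1,5,0],[0,1.3,0],[0,0,0]], dr=[[0,0,0],[0,0,0],[0,0,0],[0,0,0],[0,0,0],[0,0,0],[0,0,0]])

```text
time_s: 4.32
tcp_pos: [0.5569, 0.1112, 0.1475]
orientation: [-0.175, 0.985, 0.0, 0.003]
ft_force: [0.5, -0.3, 0.4]
opening: 0.0003
```

```bash
python3 -c "
from h import *
where()
im=eyes.read_camera('wrist'); cv2.imwrite('pics/w3.png',im[:,:,::-1])"
```

```text
t 4.33 tcp [0.5569 0.1112 0.1475] carrier frame mm [-1.8 71.6] tooly deg 110.16 toolz [ 0.007  0.001 -1.   ] F [ 0.5 -0.3  0.4] open 0.0003
```

View pics/w3.png

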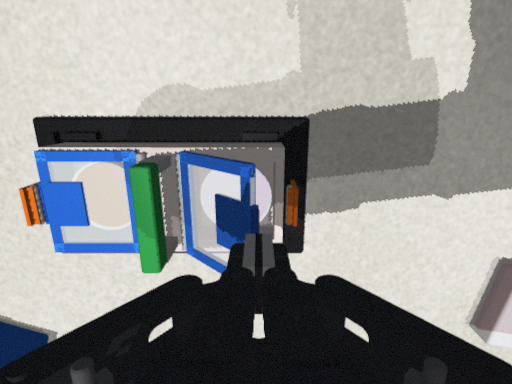

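The right cover lies flat and latched after release. The left cover is open with its edge near column 253, just inside the tips at 258, so I'll move about 1 cm inward before pressing.

Call:
send_rows(jaw=[0,0,0,0,0,0], linear=[[-0.2,-0.9,0],[0,0,1.3],[0,0,1.3],[0,0,1.3],[0,0.1,1.2],[0,0.2,1.0]], dr=[[0,0,0],[0,0,0],[0,0,0],[0,0,0],[0,0,0],[0,0,0]])

```text
time_s: 5.12
tcp_pos: [0.5622, 0.1019, 0.0811]
orientation: [-0.172, 0.985, -0.0, 0.002]
ft_force: [-0.1, 0.9, 0.6]
opening: 0.0
```

```bash
python3 -c "
from h import *
where()"
```

```text
t 5.12 tcp [0.5622 0.1019 0.0811] carrier frame mm [ 0.1 61.1] tooly deg 109.83 toolz [ 0.005  0.    -1.   ] F [-0.1  0.9  0.6] open 0.0
```

Call:
send_rows(jaw=[0,0,0,0], linear=[[0,0.3,0.5],[0,0.2,0.5],[0,0.1,0.3],[0,0,0.3]], dr=[[0,0,0],[0,0,0],[0,0,0],[0,0,0]])

```text
time_s: 5.62
tcp_pos: [0.5606, 0.1074, 0.0681]
orientation: [-0.173, 0.985, -0.002, 0.003]
ft_force: [-12.3, -0.4, 25.3]
opening: 0.0002
```

```bash
python3 -c "
from h import *
where()"
```

```text
t 5.62 tcp [0.5606 0.1074 0.0681] carrier frame mm [ 0.5 66.7] tooly deg 109.98 toolz [ 0.007 -0.002 -1.   ] F [-12.3  -0.4  25.3] open 0.0002
```

Call:
send_rows(jaw=[0,0,0,100,100,100,100,100], linear=[[0,0,-3],[0,0,-4],[0,-1,-2],[0,-4,-1.5],[0,-1.5,0],[0,0,0],[0,0,0],[0,0,0]], dr=[[0,0,0],[0,0,0],[0,0,0],[0,0,0],[0,0,0],[0,0,0],[0,0,0],[0,0,0]])

```text
time_s: 6.62
tcp_pos: [0.5814, 0.0495, 0.1754]
orientation: [-0.175, 0.985, 0.001, 0.004]
ft_force: [-0.5, -0.4, -0.3]
opening: 0.0853
```

```bash
python3 - <<'E'
from h import *
where()
p=eyes.camera_params("wrist"); im=eyes.read_camera('wrist'); cv2.imwrite('pics/w4.png',im[:,:,::-1])
rs=[]
for n,i in (("wrist",im),("scene",eyes.read_camera("scene")),("side",eyes.read_camera("side"))):
    q=p if n=="wrist" else eyes.camera_params(n)
    for b in sorted(blobs(rng(i,(45,120,40),(80,255,255)),20),key=lambda b:-b[0][4])[:3]:
        print(n,b[0],b[1],plane(q,b[1],.094))
E
```

```text
t 6.62 tcp [0.5814 0.0495 0.1754] carrier frame mm [0.2 5.2] tooly deg 110.12 toolz [ 0.007  0.003 -1.   ] F [-0.5 -0.4 -0.3] open 0.0853
wrist [238, 154, 19, 97, 1692] [246.77068558 201.42612293] [0.58006083 0.03913572 0.094     ]
scene [255, 189, 23, 16, 149] [265.81208054 196.43624161] [0.5888406  0.03783228 0.094     ]
scene [367, 144, 7, 7, 27] [370.7037037  146.14814815] [0.60703473 0.43899363 0.094     ]
side [229, 188, 22, 10, 104] [239.875      192.25961538] [0.56820908 0.05210941 0.094     ]
side [86, 294, 13, 13, 98] [ 92.15306122 299.95918367] [0.48109556 0.52354419 0.094     ]
```

View pics/w4.png

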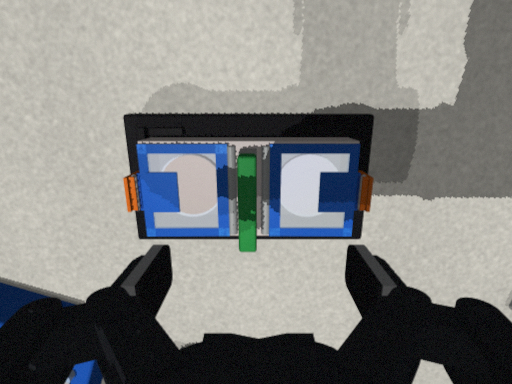

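Both covers lie flat under their catches, with the dishes inside at about (193,187) and (307,185). The bar is at column 247 and the finger midpoint at about 259, so I'll shift −y about 8 mm and recheck lower down.

Call:
send_rows(jaw=[100,100,100,100], linear=[[0.3,-0.8,0],[0,0,3],[0,0,2.2],[0,0,0]], dr=[[0,0,0],[0,0,0],[0,0,0],[0,0,0]])

```text
time_s: 7.28
tcp_pos: [0.5822, 0.0398, 0.1231]
orientation: [-0.175, 0.985, 0.001, 0.005]
ft_force: [0.1, -0.4, -0.3]
opening: 0.0857
```

```bash
python3 - <<'E'
from h import *
where()
p=eyes.camera_params("wrist"); im=eyes.read_camera('wrist'); cv2.imwrite('pics/w5.png',im[:,:,::-1])
b=max(blobs(rng(im,(45,120,30),(80,255,255)),20),key=lambda b:b[0][4])
print(b[0],b[1],plane(p,b[1],.094))
E
```

```text
t 7.28 tcp [0.5822 0.0398 0.1231] carrier frame mm [-2.3 -4.2] tooly deg 110.16 toolz [ 0.009  0.003 -1.   ] F [ 0.1 -0.4 -0.3] open 0.0857
[248, 171, 24, 124, 2752] [259.23292151 231.30886628] [0.57914727 0.03856521 0.094     ]
```

View pics/w5.png

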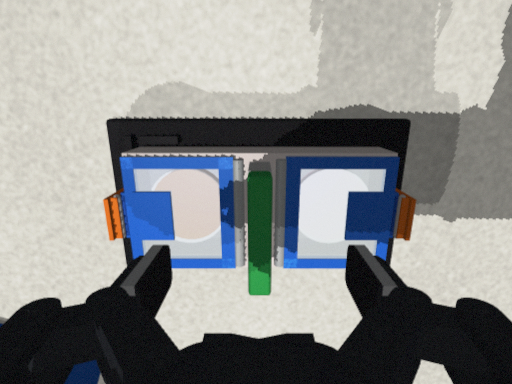

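The bar (column 259) is centred between the fingers. Descending, closing, then a small test lift.

Call:
send_rows(jaw=[100,100,100,0,0,0,0,0,0], linear=[[0.3,0,2],[0,0,1.7],[0,0,0.5],[0,0,0],[0,0,0],[0,0,0],[0,0,0],[0,0,0],[0,0,0]], dr=[[0,0,0],[0,0,0],[0,0,0],[0,0,0],[0,0,0],[0,0,0],[0,0,0],[0,0,0],[0,0,0]], newtons=80)

```text
time_s: 8.45
tcp_pos: [0.5853, 0.0395, 0.0896]
orientation: [-0.176, 0.984, 0.001, 0.012]
ft_force: [1.0, 0.8, -0.2]
opening: 0.0122
```

```bash
python3 -c "
from h import *
where()"
```

```text
t 8.45 tcp [0.5853 0.0395 0.0896] carrier frame mm [ 0.4 -5.5] tooly deg 110.22 toolz [ 0.024  0.005 -1.   ] F [ 1.   0.8 -0.2] open 0.0122
```

Opening is 12 mm but the TCP is at 0.090 rather than 0.081 and it has tilted slightly. I'll reopen, level and go lower.

Call:
send_rows(jaw=[60,60,60,60,60], linear=[[0,0,0],[0,0,0],[0,0,0],[0,0,0.4],[0,0,0.3]], dr=[[0,0,0],[0,0,0],[-0.006,0.02,0],[0,0,0],[0,0,0]])

```text
time_s: 9.07
tcp_pos: [0.5857, 0.0393, 0.0822]
orientation: [-0.176, 0.984, 0.002, 0.001]
ft_force: [-0.3, -0.2, -0.3]
opening: 0.051
```

```bash
python3 -c "
from h import *
where(); print(arm.state()['joint_torque'])"
```

```text
t 9.07 tcp [0.5857 0.0393 0.0822] carrier frame mm [ 0.8 -5.8] tooly deg 110.23 toolz [ 0.002  0.004 -1.   ] F [-0.3 -0.2 -0.3] open 0.051
[-4.94078104e-04 -4.55021775e+01  2.13037544e+01  4.77274060e+00
 -6.53420482e-02  1.79303086e-03]
```

Call:
send_rows(jaw=[60,0,0,0,0], linear=[[0,0,0.2],[0,0,0],[0,0,0],[0,0,0],[0,0,0]], dr=[[0,0,0],[0,0,0],[0,0,0],[0,0,0],[0,0,0]])

```text
time_s: 9.7
tcp_pos: [0.5853, 0.0394, 0.0798]
orientation: [-0.176, 0.984, 0.002, 0.001]
ft_force: [0.8, -0.8, -0.7]
opening: 0.0126
```

```bash
python3 -c "
from h import *
where()"
```

```text
t 9.7 tcp [0.5853 0.0394 0.0798] carrier frame mm [ 0.4 -5.6] tooly deg 110.24 toolz [ 0.001  0.003 -1.   ] F [ 0.8 -0.8 -0.7] open 0.0126
```

Call:
send_rows(jaw=[0,0,0,0,0], linear=[[0,0,-0.3],[0,0,-0.5],[0,0,-0.5],[0,0,-0.5],[0,0,0]], dr=[[0,0,0],[0,0,0],[0,0,0],[0,0,0],[0,0,0]])

```text
time_s: 10.32
tcp_pos: [0.5826, 0.0391, 0.0956]
orientation: [-0.175, 0.985, 0.002, -0.003]
ft_force: [-0.4, 1.3, -6.7]
opening: 0.0128
```

```bash
python3 -c "
from h import *
where()"
```

```text
t 10.32 tcp [0.5826 0.0391 0.0956] carrier frame mm [-2.2 -5. ] tooly deg 110.16 toolz [-0.006  0.003 -1.   ] F [-0.4  1.3 -6.7] open 0.0128
```

The load is about 6.5 N, so the carrier is off the dock. Lifting on.

Call:
send_rows(jaw=[0,0,0,0,0,0,0,0,0,0], linear=[[0,0,-1.2],[0,0,-1.5],[0,0,-1.5],[0,0,-1.5],[0,0,-1.5],[0,0,-1.5],[0,0,-1.5],[0,0,-1.5],[0,0,-1.0],[0,0,-0.5]], dr=[[0,0,0],[0,0,0],[0,0,0],[0,0,0],[0,0,0],[0,0,0],[0,0,0],[0,0,0],[0,0,0],[0,0,0]])

```text
time_s: 11.58
tcp_pos: [0.5836, 0.0385, 0.2409]
orientation: [-0.175, 0.985, 0.003, 0.001]
ft_force: [0.1, 0.4, -6.6]
opening: 0.0128
```

```bash
python3 - <<'E'
from h import *
where()
im=eyes.read_camera('wrist'); s=eyes.read_camera('side'); cv2.imwrite('pics/w6.png',np.hstack([cv2.resize(im,(400,300)),cv2.resize(s[100:280,140:380],(400,300),interpolation=cv2.INTER_CUBIC)])[:,:,::-1])
where()
E
```

```text
t 11.57 tcp [0.5836 0.0385 0.2409] carrier frame mm [-1.4 -5.8] tooly deg 110.16 toolz [ 0.001  0.005 -1.   ] F [ 0.1  0.4 -6.6] open 0.0128
t 11.68 tcp [0.5838 0.0385 0.2407] carrier frame mm [-1.3 -5.9] tooly deg 110.17 toolz [ 0.001  0.005 -1.   ] F [ 0.9  0.1 -5.9] open 0.0126
```

View pics/w6.png

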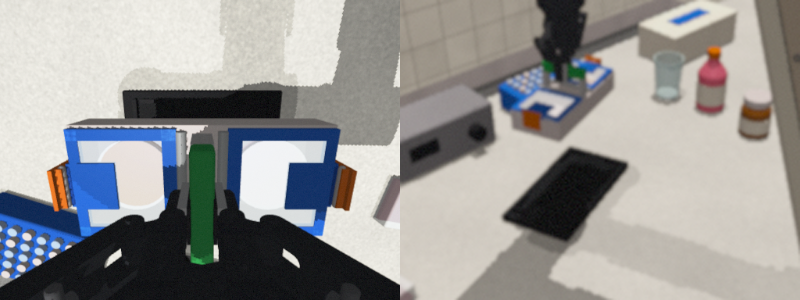

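The carrier hangs level about 16 cm above the empty dock, with covers shut and both dishes visible in their wells. Holding for three seconds.

Call:
send_rows(jaw=[0,0,0,0,0,0,0,0,0,0], linear=[[0,0,0],[0,0,0],[0,0,0],[0,0,0],[0,0,0],[0,0,0],[0,0,0],[0,0,0],[0,0,0],[0,0,0]], dr=[[0,0,0],[0,0,0],[0,0,0],[0,0,0],[0,0,0],[0,0,0],[0,0,0],[0,0,0],[0,0,0],[0,0,0]])

```text
time_s: 12.92
tcp_pos: [0.5829, 0.0385, 0.2385]
orientation: [-0.175, 0.985, 0.003, -0.001]
ft_force: [-0.6, 0.0, -5.8]
opening: 0.0128
```

Call:
send_rows(jaw=[0,0,0,0,0,0,0,0,0,0], linear=[[0,0,0],[0,0,0],[0,0,0],[0,0,0],[0,0,0],[0,0,0],[0,0,0],[0,0,0],[0,0,0],[0,0,0]], dr=[[0,0,0],[0,0,0],[0,0,0],[0,0,0],[0,0,0],[0,0,0],[0,0,0],[0,0,0],[0,0,0],[0,0,0]])

```text
time_s: 14.18
tcp_pos: [0.5829, 0.0385, 0.2385]
orientation: [-0.175, 0.985, 0.003, -0.001]
ft_force: [0.4, 0.4, -6.6]
opening: 0.0128
```

Call:
send_rows(jaw=[0,0,0,0,0,0,0,0], linear=[[0,0,0],[0,0,0],[0,0,0],[0,0,0],[0,0,0],[0,0,0],[0,0,0],[0,0,0]], dr=[[0,0,0],[0,0,0],[0,0,0],[0,0,0],[0,0,0],[0,0,0],[0,0,0],[0,0,0]])

```text
time_s: 15.18
tcp_pos: [0.5828, 0.0385, 0.2385]
orientation: [-0.175, 0.985, 0.003, -0.001]
ft_force: [0.3, -0.1, -6.7]
opening: 0.0128
```

```bash
python3 - <<'E'
from h import *
where(); print(np.abs(arm.state()['qd']).max())
im=eyes.read_camera('wrist'); cv2.imwrite('pics/w7.png',im[:,:,::-1])
a=cv2.imread('pics/w6.png')[:,:400]; d=cv2.absdiff(a,cv2.resize(im,(400,300))[:,:,::-1]); print("image change vs before hold, carrier area",d[120:240,60:345].mean(),np.percentile(d[120:240,60:345],99))
E
```

```text
t 15.18 tcp [0.5828 0.0385 0.2385] carrier frame mm [-2.2 -5.6] tooly deg 110.16 toolz [-0.003  0.004 -1.   ] F [ 0.3 -0.1 -6.7] open 0.0128
0.001887221897927479
image change vs before hold, carrier area 2.6848635477582845 35.0
```

Steady for over three seconds, so I'm handing it in.

```bash
python3 -c "
from workcell import arm
print(arm.finish_job()); s=arm.state(); print(s['time_s'],s['tcp_pos'],s['ft_force'],s['opening'])"
```

```text
the job is handed in; nothing more can be done
None
the job is handed in; nothing more can be done
```

I pressed both covers shut in the dock, gripped the carrier by the green bar at 80 N and lifted it about 16 cm. I held it there for 3.5 s and handed it in at about 15 s, still holding; no verdict was reported.

**Last checks:**
- **Covers:** each met its firm stop with about 25 N on the fingertips. Both still lay flat under their catches in the pictures after release and after the lift.
- **Hold:** in the last 2.3 s the tool height stayed at 0.2385 m (it sank about 2 mm just after the lift) and the tool was level within 0.005 rad. The load was a steady 6 to 7 N, and the finger opening stayed at 12.8 mm.
- **Dishes and bystanders:** both dishes were in their wells, and nothing near the carrier was touched in the pictures. I did not measure the bystanders' positions again.

**What disagreed:**
- **First grip too high:** the first closing ended about 9 mm above the planned height with a slight tilt, so I reopened, levelled and gripped lower before lifting.
- **Bar position:** the camera estimates differed by up to about 7 mm, so I centred the fingers on the bar in the last close wrist view.
- **Grip opening:** it read about 1.3 mm less than the bar's stated 14 mm width.

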